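# Tip the sugar cubes from a garnish carousel into a cup

### The arm

A 6-joint arm with a two-finger parallel gripper is mounted at the origin on a cart in front of the work surface, level with it; the furniture and walls round the work are solid. World frame = base frame: x ahead of the robot, y to its left, z up, the work surface at z = 0. Lengths are in m, angles in rad, forces in N, time in s.
With the tool pointing down it reaches from about 0.275 to 0.725 m from the base axis. Payload 15.9 kg.
Tool frame: the origin (TCP) lies midway between the tips of the shut fingers; the grasp point (between the pads) lies 19 mm behind it; z points along the fingers, y is the line along which they close (so a half turn about z gives the same grasp; the last joint's range is limited). The gripper opens to 85 mm and grips with 20 to 120 N. Pads are 22 mm wide; open, the fingers measure 114 mm over their backs; the gripper's body (76 mm by 85 mm) begins 54 mm behind the grasp point. The pads swing forward as they close: fully open they stand 13 mm farther back than shut.
Start: joints at [1.196, 0.213, -0.034, 1.323, 0, 1.571], TCP at [0.183, 0.465, 0.231] pointing down, gripper open.
Joint ranges: [-2.98, 2.98], [-0.74, 1.72], [-1.14, 1.35], [-2.1, 2.04], [-1.57, 1.44], [-3.14, 3.14]. Speed limits (rad/s): [1.89, 1.89, 2.39, 2.57, 3.14, 3.14].

### API

Orientations are given as a 3x3 rotation matrix whose columns are the frame's x, y, z axes.
In Python, from cell import arm, vision gives the robot as it stands.
- The arm moves only by the tool step_arm, never from a script. Its argument "moves" is a list of rows, each a list of 4 numbers: the shift along the tool's x, y, z in cm, then the turn about the tool's z in degrees. In form: [[dx, dy, dz, turn], ...]. A call has 1 to 20 rows; each row shifts and turns the commanded pose from where the row before left it, along the tool's axes as they then stand; what a row does not reach is not made up. A row lasts 1/8 s, in which the tool goes at most 62.5 mm and 10.7 degrees, less where a joint would pass 70% of its speed; a pose out of reach is approached as far as the arm can. A call with a gripper value outside its range is refused whole. "grip" is the closure, from -1 (fully open) to 1 (shut), so that 0 is half open, set as the call begins (left out, the last holds). The fingers move at their own pace and stop on an object; "grip_force" is the grip in N (left out, the last holds). Time passes only in rows, so rows that do not move let the fingers close. It gives the time, the measured TCP pose, the force, the opening and the grip force at its end, in the units of the state.
- arm.get_state(): the state, without advancing time (a new reading comes with each control period).
- vision.grab_frame(name): name is "scene" or "side" or "wrist"; returns a dict with "img" (480x640x3 uint8, blue, green, red), "z_map" (480x640 float32, m along the optical axis (not along the pixel's ray), 0 where there is no reading), "mtx" (3x3 intrinsics, pixels), "R" (3x3) and "t" (3): a world point X has camera coordinates R X + t; the wrist camera has in their place "T_tool_cam" (4x4, takes a point from camera to tool coordinates, whose origin is the TCP and whose axes are the flange's). Camera axes: x right, y down, z forward; pixel columns grow to the right and rows downward; lengths in m; the calibration is good to about 2 mm. The wrist camera is an equidistant fisheye: a pixel r from the principal point sees the ray r / f radians off the axis. A picture is of the moment at which its call begins: read the wrist's pose just before it.
- arm.hand_in(): hands the job in; it is judged then, once.
The state is a dict: "time_s": time; "joint_pos": joint angles; "qd": joint speeds; "effort": joint torques, N m; "position": TCP position; "eef_rot": TCP orientation; "wrist_force": force on the tool from outside, world axes, zero at the start; "torque": the same for the moment, N m; "gripper_width": opening from 0.0 (shut) to 1.0 (fully open); "grip_force": force on a finger pad.
Only numpy, scipy, OpenCV 4.12 (cv2) and the standard library are available. Lean on these libraries where they do the work, as an engineer would, in place of code of your own. Each camera call takes 0.05 s, during which the arm holds its last target. There are 200 camera calls.

### The job

Put both sugar cubes into the empty cup without touching them: lift the garnish carousel off its board (only its top knob is free there), stand it on the counter, and turn the wheel to bring the sugar to the spout. Then take the carousel by its handle, tip the cubes into the cup and stand it upright on the counter again, off the board. The hazelnuts and cinnamon stay in the carousel, the cup upright in its place, the milk pitcher where it is.

Things in the scene. Friction and masses are not known exactly. Their poses are not given: they have to be found in the camera images.
- board: Fixed wooden board 235 (x) x 190 (y) x 12 mm; origin: centre of its underside, z up. Fixed on it, 68 mm along +x and 50 mm to either side: a white cup of sugar sticks (+y, 118 mm high) and a steel cocoa shaker (-y, 101 mm high), both 67 mm across. The carousel starts on it, axis 30 mm along -x, spout along -x, its handle between these pots: no room for fingers there.
- carousel: Loose round steel shell, 131 mm across, 0.45 kg in all, with a fixed clear flat lid (top at 49.5 mm); a grey wheel of compartments turns inside. Origin: on the axis at the underside; z up. Spout along -x, handle along +x. The shell is closed but for the spout's 72-degree mouth. The smooth flat floors end in a low ramp (12 degrees) at the rim: cubes slide out from about 33 degrees of tip, surely at 45 to 50.
- carousel_handle: Straight wooden handle fixed to the shell, along the carousel's +x from 72 to 132 mm from the axis, 18 mm wide (y), 24 mm high (24 to 48 mm over the underside). Its body frame is the carousel's frame; grip it at handle_grip.
- handle_grip (a point): Middle of the handle, 102 mm from the axis along the carousel's +x, 36 mm over its underside; axes as the carousel's.
- spout_tip (a point): Middle of the spout's pouring edge, 101 mm from the axis along the carousel's -x, 13 mm over its underside; the spout is open on top and 34 mm wide here, its cheeks 20 mm high. Axes as the carousel's.
- wheel (a joint): Wheel angle (rad), counter-clockwise from above; stops at +-6.28. Near 0 (start) an empty compartment with an outer wall shuts the spout. +1.57 brings to the spout the compartment that lay on the carousel's +y side at 0, -1.57 that of its -y side, +-3.14 that of its +x (handle) side; within 0.1 is enough. Stiff (0.03 N m): stays where left; the standing shell does not turn along.
- knob_grip (a point): Where to grip the wooden knob: on the wheel's axis, 72 mm over the carousel's underside. The knob is a bar 15 mm wide, 48 mm long, from 53 to 84 mm over the underside (3.5 mm clear of the lid); the point's x runs along the bar and turns with the wheel. At wheel angle 0 the bar lies along the carousel's x. The whole carousel can be lifted by it.
- cube_1: One of two white sugar cubes, 13 mm, 10 g; origin: centre of its underside at the start. Both lie in one of three compartments, seen through the lid, about 34 mm from the axis. Which one varies.
- cube_2: The other sugar cube, in the same compartment.
- nut_1: One of two hazelnuts, balls of 14 mm, together in another compartment; origin: its lowest point at the start.
- nut_2: The other hazelnut.
- cinnamon_1: One of two cinnamon sticks, round, 9 mm thick, 27 mm long, together in another compartment; origin: the middle of its underside at the start.
- cinnamon_2: The other cinnamon stick.
- cup: Empty white ceramic cup, loose, 90 mm across the rim, 65 mm high, walls 4 mm, with an ear on its +y side; origin: centre of its underside, z up.
- milk_pitcher: Small steel milk pitcher, a loose bystander, 73 x 103 x 76 mm; origin: centre of its underside.

How it is judged:
By the outcome, as a careful person would: the job done as asked, in the order asked, and still so for the second after the job is handed in, with the robot touching nothing.
It also fails if it takes over 72 s, if anything falls off the work surface, if the arm or the gripper's body presses on something with over 40 N, if the wrist force passes 120 N, or if a joint passes its speed limit or range.

## Working session

There is one attempt and no reset: what is moved stays moved. The work goes in short steps, Python scripts to look and compute and a tool call to move; the robot and the scene stay as the last step left them, time stands still between calls to the robot, and variables do not carry over. Pictures are saved under pics/ and viewed, at most 10 in all, crops included, and the job is handed in when it is done.

Besides the shell and the picture viewer there is one more tool, called after "Request:" in YAML: its name, and indented under it one key for each argument. step_arm: Moves the arm, as the interface text tells. Its arguments: {"type":"object","properties":{"moves":{"type":"array"},"grip":{"type":"number"},"grip_force":{"type":"number"}},"required":["moves"]}

```bash
mkdir -p pics; ls; cat > h.py <<'E'
import numpy as np, cv2
from cell import arm, vision
def pt(f,u,v,w=2):
    z=f["z_map"][int(v)-w:int(v)+w+1,int(u)-w:int(u)+w+1]; z=np.median(z[z>0])
    c=np.linalg.inv(f["mtx"])@[u,v,1]*z
    return f["R"].T@(c-f["t"])
def cloud(f):
    v,u=np.mgrid[:480,:640]; z=f["z_map"]
    c=np.stack([u,v,np.ones_like(u)],-1)@np.linalg.inv(f["mtx"]).T*z[...,None]
    return (c-f["t"])@f["R"]
def proj(f,X):
    c=f["R"]@np.array(X)+f["t"]; p=f["mtx"]@c; return p[:2]/p[2]
E
python3 - <<'E'
from h import *
import pickle
for n in("scene","side"):
    f=vision.grab_frame(n); cv2.imwrite(f"pics/{n}0.png",f["img"]); pickle.dump(f,open(n+".pkl","wb"))
    print(n,-f["R"].T@f["t"],f["R"][2])
s=arm.get_state(); print(s["position"],s["eef_rot"])
E
```

```text
pics
scene [-0.16384832 -0.47895141  0.96439882] [ 0.54919879  0.39201638 -0.73804055]
side [0.51379985 0.90912647 0.66423875] [ 0.00313457 -0.84027256 -0.54215514]
[0.1829415  0.46501017 0.23087404] [[-9.30578714e-01  3.66091689e-01 -3.63982838e-04]
 [ 3.66091870e-01  9.30578257e-01 -9.21751499e-04]
 [ 1.26895209e-06 -9.91013483e-04 -9.99999509e-01]]
```

View pics/scene0.png

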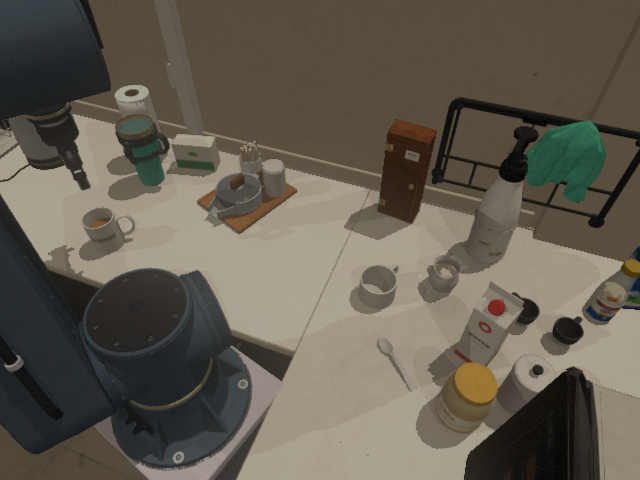

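View pics/side0.png

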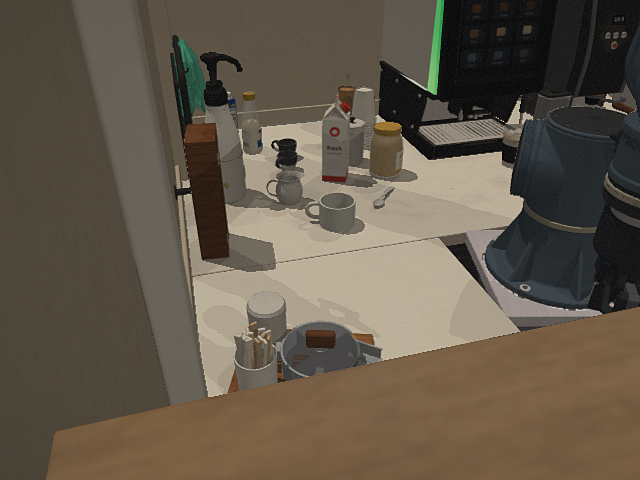

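The scene camera shows the carousel on its board at about (238,195), the empty cup at (378,287) with its ear at (395,270), and the pitcher at (445,273). The side camera shows the knob at (320,339) and the sticks cup and cocoa shaker to its left.

```bash
python3 - <<'E'
from h import *
import pickle
f=pickle.load(open("scene.pkl","rb")); g=pickle.load(open("side.pkl","rb"))
for n,(u,v) in dict(knob=(237,181),shaker=(273,168),spout=(212,212),bc_near=(240,226),bc_left=(201,201),bc_right=(295,188),cupfloor=(378,290),pitch=(445,265),counter=(300,240),ear=(394,270)).items(): print(n,pt(f,u,v,1).round(3))
for n,(u,v) in dict(knob=(320,335),shaker=(266,298),sticks=(257,365),cup=(338,200)).items(): print("side",n,pt(g,u,v,1).round(3))
for nm,F in(("scene",f),("side",g)):
    P=cloud(F); ok=F["z_map"]>0
    # cup rim
    k=pt(f,378,290)
    for lab,c,lo,hi,r in(("cuprim",k,.058,.072,.075),("knob",pt(f,237,181,1),.085,.11,.06),("shaker",pt(f,273,168,1),.105,.12,.04),("lid/shell",pt(f,237,181,1),.045,.066,.08)):
        m=ok&(P[...,2]>lo)&(P[...,2]<hi)&(np.hypot(P[...,0]-c[0],P[...,1]-c[1])<r)
        Q=P[m]
        if len(Q)<10: continue
        x=Q[:,:2].astype(np.float32); (cc,rad)=cv2.minEnclosingCircle(x)
        print(nm,lab,len(Q),x.min(0),x.max(0),"circ",np.round(cc,3),round(rad,3),"rect",cv2.minAreaRect(x),Q[:,2].max().round(3))
E
```

```text
knob [0.503 0.297 0.091]
shaker [0.588 0.234 0.112]
spout [0.414 0.322 0.025]
bc_near [0.429 0.23  0.012]
bc_left [0.436 0.392 0.012]
bc_right [0.643 0.204 0.012]
cupfloor [ 0.473 -0.194  0.005]
pitch [ 0.615 -0.301  0.041]
counter [0.494 0.069 0.   ]
ear [ 0.533 -0.202  0.03 ]
side knob [0.51  0.31  0.094]
side shaker [0.601 0.24  0.113]
side sticks [0.607 0.358 0.078]
side cup [ 0.459 -0.234  0.043]
scene cuprim 257 [ 0.41708088 -0.23981193] [ 0.5202428  -0.14915423] circ [ 0.469 -0.199] 0.052 rect ((0.46274328231811523, -0.19466035068035126), (0.09136082977056503, 0.08872801065444946), 38.59716033935547) 0.069
scene knob 91 [0.48346576 0.29409376] [0.5299692  0.30972877] circ [0.507 0.298] 0.024 rect ((0.5069478750228882, 0.30191850662231445), (0.015334682539105415, 0.046788640320301056), 86.19181823730469) 0.099
scene shaker 254 [0.5669766  0.20972589] [0.6267644  0.27317426] circ [0.597 0.242] 0.032 rect ((0.5961030125617981, 0.24205967783927917), (0.055539704859256744, 0.06229500100016594), 22.83092498779297) 0.116
scene lid/shell 1142 [0.4259978  0.23525104] [0.58246106 0.3706
[... 283 characters left out ...]
80971527), (0.09164554625749588, 0.09024782478809357), 52.756900787353516) 0.066
side knob 289 [0.4854954  0.29591453] [0.53229314 0.3137477 ] circ [0.509 0.305] 0.024 rect ((0.5088737607002258, 0.30493447184562683), (0.04680084437131882, 0.01782941073179245), 0.4916679859161377) 0.098
side shaker 596 [0.5682548  0.21515237] [0.6272375 0.2737846] circ [0.6   0.247] 0.032 rect ((0.5968143343925476, 0.24376451969146729), (0.05267849564552307, 0.06268313527107239), 45.72410583496094) 0.115
side lid/shell 3185 [0.42385712 0.2381746 ] [0.5829678  0.36623168] circ [0.503 0.294] 0.08 rect ((0.5028670430183411, 0.2962413430213928), (0.15726026892662048, 0.12093198299407959), 15.83005428314209) 0.066
```

Request:
step_arm:
  moves:
    - [-4.5, -0.4, 0, 0]
    - [-4.5, -0.4, 0, 0]
    - [-4.5, -0.4, 0, 0]
    - [-4.5, -0.4, 0, 0]
    - [-4.5, -0.4, 0, 0]
    - [-4.5, -0.4, 0, 0]
    - [-4.5, -0.4, 0, 0]
    - [-4.5, -0.4, 0, 0]
    - [0, 0, 1.5, -10.7]
    - [0, 0, 1.5, -10.7]
    - [0, 0, 0, 0]

```text
time_s: 1.48
position: [0.5057, 0.3032, 0.2001]
eef_rot: [[-1.0, 0.002, -0.002], [0.002, 1.0, -0.001], [0.002, -0.001, -1.0]]
wrist_force: [-0.3, 0.3, 0.4]
gripper_width: 1.003
grip_force: 0.0
```

```bash
cat >> h.py <<'E'
def S():
    s=arm.get_state(); R=np.array(s["eef_rot"]); print("t",round(s["time_s"],2),"p",np.round(s["position"],4),"yaw",np.degrees(np.arctan2(R[1,0],R[0,0])).round(2),"tilt",np.degrees(np.arccos(-R[2,2])).round(2),"F",np.round(s["wrist_force"],1),"w",np.round(s["gripper_width"],3),s["grip_force"],"q",np.round(s["joint_pos"],2)); return s
def wr(name=None):
    s=arm.get_state(); w=vision.grab_frame("wrist")
    if name: cv2.imwrite("pics/"+name,w["img"])
    v,u=np.mgrid[:480,:640]; K=w["mtx"]; x=(u-K[0,2])/K[0,0]; y=(v-K[1,2])/K[1,1]; th=np.hypot(x,y)+1e-9
    z=w["z_map"]; d=np.stack([x/th*np.tan(th),y/th*np.tan(th),np.ones_like(x)],-1)*z[...,None]
    T=np.array(w["T_tool_cam"]); P=(d@T[:3,:3].T+T[:3,3])@np.array(s["eef_rot"]).T+np.array(s["position"])
    P[(z<=0)|(th>1.3)]=np.nan
    return w,P
def to(s,X):
    return (np.array(s["eef_rot"]).T@(np.array(X)-s["position"])*100).round(2)
E
python3 - <<'E'
from h import *
s=S(); w,P=wr("w1.png")
with np.errstate(invalid="ignore"):
  m=(P[...,2]>.088)&(P[...,2]<.102)&(np.hypot(P[...,0]-.508,P[...,1]-.302)<.045)
x=P[m][:,:2].astype(np.float32); print(len(x),cv2.minAreaRect(x), P[m][:,2].mean())
E
```

```text
t 1.48 p [0.5057 0.3032 0.2001] yaw 179.86 tilt 0.15 F [-0.3  0.3  0.4] w 1.003 0.0 q [0.54 0.41 0.16 1.32 0.   0.54]
1319 ((0.5080491900444031, 0.30586227774620056), (0.0148719921708107, 0.04592561721801758), 87.36787414550781) 0.09431335053227272
```

View pics/w1.png

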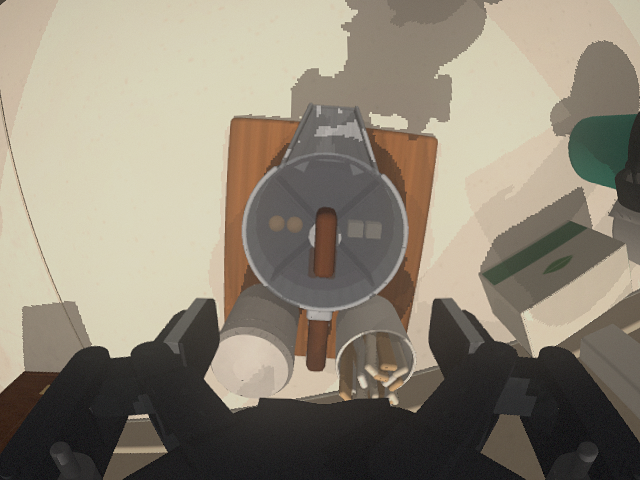

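The wrist view shows the spout at the top (336,115), along -x. The sugar cubes are at (365,229) on the +y side, with the sticks cup on the right, so the wheel needs +1.57. The nuts are at (285,224), and the cinnamon is hidden under the knob and handle side.

Request:
step_arm:
  moves:
    - [-0.2, 0.3, 4, 2.5]
    - [0, 0, 4, 0]
    - [0, 0, 3, 0]
    - [0, 0, 1.5, 0]
    - [0, 0, 0.8, 0]
    - [0, 0, 0, 0]

```text
time_s: 2.28
position: [0.5086, 0.3069, 0.0688]
eef_rot: [[-0.999, 0.046, 0.001], [0.046, 0.999, 0.0], [-0.0, 0.0, -1.0]]
wrist_force: [-0.9, 0.7, 0.7]
gripper_width: 0.997
grip_force: 0.0
```

Request:
step_arm:
  moves:
    - [0, 0, 0, 0]
    - [0, 0, 0, 0]
    - [0, 0, 0, 0]
    - [0, 0, 0, 0]
    - [0, 0, 0, 0]
  grip: 1
  grip_force: 60

```text
time_s: 2.9
position: [0.5084, 0.3067, 0.0686]
eef_rot: [[-0.999, 0.045, 0.0], [0.045, 0.999, 0.0], [-0.0, 0.0, -1.0]]
wrist_force: [-1.6, -1.9, 5.8]
gripper_width: 0.164
grip_force: 58.6
```

Request:
step_arm:
  moves:
    - [0, 0, -0.5, 0]
    - [0, 0, -2, 0]
    - [0, 0, -3, 0]
    - [0, 0, -3, 0]
    - [0, 0, -3, 0]
    - [0, 0, -2.5, 0]
    - [0, 0, -1, 0]
    - [0, 0, 0, 0]

```text
time_s: 3.9
position: [0.5084, 0.3068, 0.2181]
eef_rot: [[-0.999, 0.045, 0.0], [0.045, 0.999, 0.0], [-0.0, 0.0, -1.0]]
wrist_force: [0.4, -0.2, -5.5]
gripper_width: 0.165
grip_force: 58.9
```

```bash
python3 - <<'E'
from h import *
s=S(); print(to(s,[.45,.04,.2186]))
E
```

```text
t 3.9 p [0.5084 0.3068 0.2181] yaw 177.43 tilt 0.01 F [ 0.4 -0.2 -5.5] w 0.165 58.86482119560242 q [0.54 0.41 0.21 1.37 0.   0.59]
[  4.64 -26.91  -0.05]
```

Request:
step_arm:
  moves:
    - [0.3, -1.5, 0, 0]
    - [0.6, -3, 0, 0]
    - [0.6, -3.4, 0, 0]
    - [0.6, -3.4, 0, 0]
    - [0.6, -3.4, 0, 0]
    - [0.6, -3.4, 0, 0]
    - [0.6, -3.4, 0, 0]
    - [0.5, -3.4, 0, 0]
    - [0.3, -2, 0, 0]
    - [0, 0, 0, -5]
    - [0, 0, 1, -10]
    - [0, 0, 2, -10]
    - [0, 0, 2, -10]
    - [0, 0, 2, -10]
    - [0, 0, 2, -10]
    - [0, 0, 2, -10]
    - [0, 0, 1.5, -10]
    - [0, 0, 1, -5]
    - [0, 0, 0, 0]

```text
time_s: 6.28
position: [0.4477, 0.0395, 0.0822]
eef_rot: [[-0.219, -0.976, -0.002], [-0.976, 0.219, -0.0], [0.001, 0.002, -1.0]]
wrist_force: [-0.2, -0.1, -4.4]
gripper_width: 0.167
grip_force: 59.3
```

```bash
python3 - <<'E'
from h import *
s=S(); w,P=wr("w2.png")
E
```

```text
t 6.28 p [0.4477 0.0395 0.0822] yaw -102.63 tilt 0.14 F [-0.2 -0.1 -4.4] w 0.167 59.32024598121643 q [ 0.09  0.2  -0.44  0.93 -0.   -1.26]
```

View pics/w2.png

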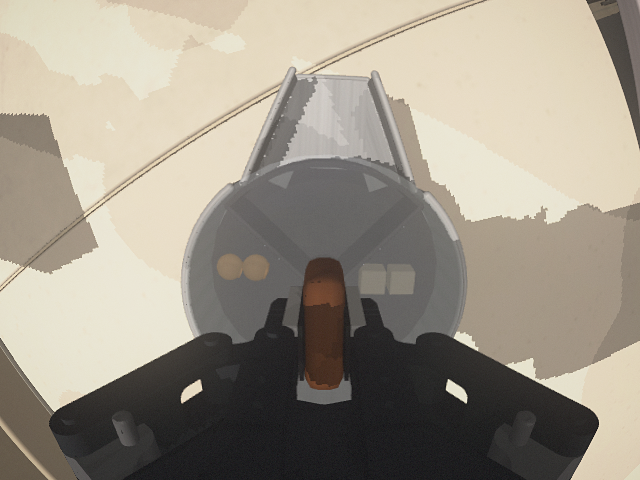

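The knob is held, with the spout straight ahead at (335,75), the sugar at (387,278) on the right, and the nuts at (243,267) on the left. The wheel is still at 0, so I lower the carousel to the counter.

Request:
step_arm:
  moves:
    - [0, 0, 1.2, 0]
    - [0, 0, 0.8, 0]
    - [0, 0, 0.3, 0]
    - [0, 0, 0.2, 0]
    - [0, 0, 0.1, 0]
    - [0, 0, 0, 0]

```text
time_s: 7.08
position: [0.4494, 0.0401, 0.0574]
eef_rot: [[-0.218, -0.976, 0.0], [-0.976, 0.218, -0.0], [-0.0, -0.0, -1.0]]
wrist_force: [-1.0, -0.3, -4.8]
gripper_width: 0.167
grip_force: 59.3
```

Request:
step_arm:
  moves:
    - [0, 0, 0.1, 0]
    - [0, 0, 0.1, 0]
    - [0, 0, 0, 0]

```text
time_s: 7.45
position: [0.4497, 0.0401, 0.0565]
eef_rot: [[-0.218, -0.976, 0.001], [-0.976, 0.218, 0.0], [-0.0, -0.001, -1.0]]
wrist_force: [-8.5, -1.6, 23.7]
gripper_width: 0.164
grip_force: 63.2
```

Request:
step_arm:
  moves:
    - [0, 0, -0.08, 0]
    - [0, 0, 0, -5]
    - [0, 0, 0, -10]
    - [0, 0, 0, -10]
    - [0, 0, 0, -10]
    - [0, 0, 0, -10]
    - [0, 0, 0, -10]
    - [0, 0, 0, -10]
    - [0, 0, 0, -10]
    - [0, 0, 0, -10]
    - [0, 0, 0, -5]
    - [0, 0, 0, 0]
    - [0, 0, 0, 0]

```text
time_s: 9.07
position: [0.4501, 0.0404, 0.0566]
eef_rot: [[0.976, -0.22, 0.002], [-0.22, -0.976, 0.001], [0.001, -0.001, -1.0]]
wrist_force: [3.2, 4.2, 5.0]
gripper_width: 0.161
grip_force: 60.9
```

```bash
python3 - <<'E'
from h import *
s=S(); w,P=wr("w3.png")
E
```

```text
t 9.07 p [0.4501 0.0404 0.0566] yaw -12.69 tilt 0.1 F [3.2 4.2 5. ] w 0.161 60.864243507385254 q [ 0.09  0.23 -0.48  0.86  0.   -2.83]
```

View pics/w3.png

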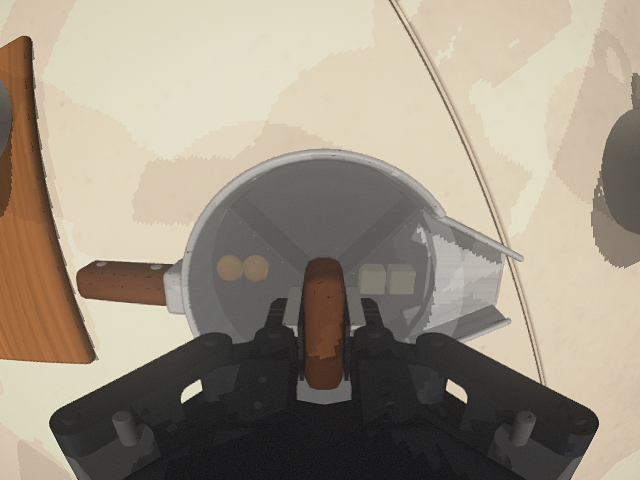

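The sugar, at (387,278), now faces the spout at (470,270), and the handle at (125,282) stayed in line, so the shell did not turn. Next I release the knob and go over the handle.

Request:
step_arm:
  moves:
    - [0, 0, 0, 0]
    - [0, 0, 0, 0]
    - [0, 0, 0, 0]
    - [0, 0, -1, 0]
    - [0, 0, -3, 0]
    - [0, 0, -3, 0]
    - [0, -3.2, -1, 5]
    - [0, 0, 0, 0]
  grip: -1

```text
time_s: 10.12
position: [0.4572, 0.0726, 0.1375]
eef_rot: [[0.953, -0.301, 0.002], [-0.301, -0.953, 0.001], [0.002, -0.001, -1.0]]
wrist_force: [0.0, 0.1, 0.1]
gripper_width: 0.998
grip_force: 0.0
```

```bash
python3 - <<'E'
from h import *
s=S(); w,P=wr("w4.png")
with np.errstate(invalid="ignore"):
  for nm,lo,hi,c in(("handle",.040,.056,(.474,.148)),("knob",.076,.092,(.45,.04))):
    m=(P[...,2]>lo)&(P[...,2]<hi)&(np.hypot(P[...,0]-c[0],P[...,1]-c[1])<.04)
    x=P[m][:,:2].astype(np.float32); print(nm,len(x),cv2.minAreaRect(x),x.mean(0),P[m][:,2].mean())
E
```

```text
t 10.12 p [0.4572 0.0726 0.1375] yaw -17.54 tilt 0.13 F [0.  0.1 0.1] w 0.998 0.0 q [ 0.16  0.18 -0.32  1.07  0.   -2.68]
handle 2210 ((0.4725898802280426, 0.1389714479446411), (0.061452869325876236, 0.020973220467567444), 76.64862060546875) [0.47337982 0.1366519 ] 0.04631777164159164
knob 2015 ((0.4488294720649719, 0.04245298355817795), (0.015817459672689438, 0.04725019261240959), 77.5146713256836) [0.450171   0.04270841] 0.08211572137750098
```

View pics/w4.png

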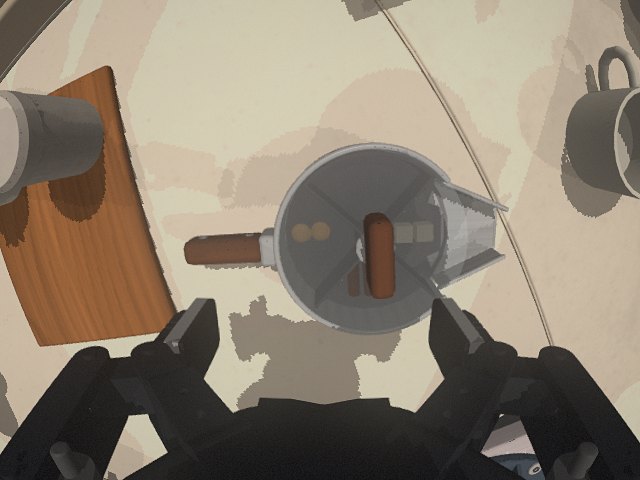

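The knob is released; the sugar is at the spout side at (413,232), the handle at (228,249) and the cup at (610,140) with its ear away from the robot. I now go over the handle and descend.

Request:
step_arm:
  moves:
    - [-0.25, -3.4, 0, 0]
    - [-0.3, -3.4, 0, 0]
    - [0, 0, 0, 10.7]
    - [0, 0, 0, 10.7]
    - [0, 0, 0, 10.7]
    - [0, 0, 0, 10.7]
    - [0, 0, 0, 10.7]
    - [0, 0, 0, 10.7]
    - [0, 0, 0, 10.7]
    - [0, 0, 0, 10.7]
    - [0, 0, 2.5, 0]
    - [0, 0, 3.5, 0]
    - [0, 0, 3, 0]
    - [0, 0, 2, 0]
    - [0, 0, 0.9, 0]
    - [0, 0, 0, 0]

```text
time_s: 12.18
position: [0.4713, 0.1374, 0.017]
eef_rot: [[-0.228, -0.974, -0.001], [-0.974, 0.228, -0.0], [0.0, 0.001, -1.0]]
wrist_force: [0.3, 0.6, 0.5]
gripper_width: 0.999
grip_force: 0.0
```

Request:
step_arm:
  moves:
    - [0, 0, -0.1, 0]
    - [0, 0, 0, 0]
    - [0, 0, 0, 0]
    - [0, 0, 0, 0]
    - [0, 0, 0, 0]
    - [0, 0, 0, 0]
  grip: 1
  grip_force: 20

```text
time_s: 12.92
position: [0.4717, 0.1379, 0.0183]
eef_rot: [[-0.228, -0.974, 0.0], [-0.974, 0.228, 0.0], [-0.0, -0.0, -1.0]]
wrist_force: [-0.7, 0.4, 5.9]
gripper_width: 0.206
grip_force: 25.2
```

Request:
step_arm:
  moves:
    - [0, 0, -0.5, 0]
    - [0, 0, -0.5, 0]
    - [0, 0, -0.5, 0]
    - [0, 0, -0.5, 0]
    - [0, 0, 0, 0]

```text
time_s: 13.55
position: [0.4718, 0.138, 0.0386]
eef_rot: [[-0.228, -0.974, 0.001], [-0.974, 0.228, 0.0], [-0.0, -0.001, -1.0]]
wrist_force: [0.1, 1.4, -3.0]
gripper_width: 0.206
grip_force: 23.8
```

```bash
cat >> h.py <<'E'
def tilt(P,c):
    # tilt of the lid/handle plane: fit plane on steel/lid points near c
    pass
E
python3 - <<'E'
from h import *
s=S(); print("torque",np.round(s["torque"],3)); w,P=wr("w5.png")
K=w["mtx"]; print(K[0],w["T_tool_cam"])
with np.errstate(invalid="ignore"):
    m=(np.hypot(P[...,0]-.45,P[...,1]-.04)<.04)&(P[...,2]>.03)
Q=P[m]; h=np.array([.222,.975]); r=(Q[:,:2]-[.45,.04])@h
for a in np.arange(-.04,.04,.01):
    k=(r>a)&(r<a+.01); print(a.round(3),k.sum(),np.percentile(Q[k][:,2],[10,50,90]).round(4) if k.any() else "")
E
```

```text
t 13.55 p [0.4718 0.138  0.0386] yaw -103.17 tilt 0.04 F [ 0.1  1.4 -3. ] w 0.206 23.775166869163513 q [ 0.28  0.32 -0.4   0.85  0.   -1.06]
torque [ 0.313 -0.078 -0.024]
[371.64829954   0.         323.60505195] [[ 6.82169768e-04 -9.63034716e-01 -2.69376446e-01  6.63653139e-02]
 [ 9.99999751e-01  6.07774983e-04  3.59575571e-04  1.11195585e-03]
 [-1.82563493e-04 -2.69376625e-01  9.63034891e-01 -1.41979818e-01]
 [ 0.00000000e+00  0.00000000e+00  0.00000000e+00  1.00000000e+00]]
-0.04 0 
-0.03 0 
-0.02 632 [0.0529 0.054  0.0549]
-0.01 3153 [0.0546 0.0884 0.0907]
0.0 12243 [0.0563 0.0781 0.0899]
0.01 6414 [0.0567 0.0578 0.0591]
0.02 5620 [0.058  0.0589 0.0599]
0.03 3440 [0.0591 0.0601 0.061 ]
```

Request:
step_arm:
  moves:
    - [0.15, 0, -0.5, 0]
    - [0.15, 0, -0.5, 0]
    - [0.2, 0, -0.5, 0]
    - [0.2, 0, -0.5, 0]
    - [0.2, 0, -0.5, 0]
    - [0.25, 0, -0.5, 0]
    - [0.25, 0, -0.5, 0]
    - [0.25, 0, -0.5, 0]
    - [0.25, 0, -0.5, 0]
    - [0, 0, 0, 0]

```text
time_s: 14.85
position: [0.4674, 0.1192, 0.0835]
eef_rot: [[-0.228, -0.974, 0.001], [-0.974, 0.228, 0.0], [-0.0, -0.001, -1.0]]
wrist_force: [0.4, 0.6, -3.4]
gripper_width: 0.211
grip_force: 23.8
```

Request:
step_arm:
  moves:
    - [0, 0, 0, 0]
    - [0, 0, 0, 0]
  grip_force: 110

```text
time_s: 15.1
position: [0.4673, 0.1194, 0.0831]
eef_rot: [[-0.228, -0.974, 0.0], [-0.974, 0.228, -0.0], [-0.0, -0.0, -1.0]]
wrist_force: [-0.6, 0.7, -1.2]
gripper_width: 0.192
grip_force: 107.5
```

```bash
cat >> h.py <<'E'
def lid(name=None):
    """tilt (deg) of lid plane about the handle-cross axis, from the wrist depth, robust plane fit in tool axes"""
    s=S(); w,P=wr(name); R=np.array(s["eef_rot"]); L=(P-s["position"])@R  # tool coords
    g=[]
    with np.errstate(invalid="ignore"):
        m=np.isfinite(L[...,0])&(L[...,0]>.045)&(L[...,0]<.20)&(np.abs(L[...,1])<.05)&(np.abs(L[...,1])>.012)&(P[...,2]>.02)&(L[...,2]>-.06)
    Q=L[m][::7]; rng=np.random.default_rng(0); best=None
    for _ in range(300):
        a=Q[rng.choice(len(Q),3,False)]; n=np.cross(a[1]-a[0],a[2]-a[0]); l=np.linalg.norm(n)
        if l<1e-5: continue
        n/=l
        if abs(n[1])>.15: continue
        k=np.abs((Q-a[0])@n)<.002
        if best is None or k.sum()>best[0]: best=(k.sum(),k)
    B=Q[best[1]]; c=B.mean(0); n=np.linalg.svd(B-c)[2][2]; n*=-np.sign(n[2]); th=np.arctan2(n[0],-n[2])
    # tip relative to grasp point in tool x, down
    t=th; tip=(.203*np.cos(t)-.023*np.sin(t), .203*np.sin(t)+.023*np.cos(t)-.019)
    T=R@[tip[0],0,tip[1]]+s["position"]
    print("tilt",np.degrees(th).round(1),"n",n.round(3),best[0],len(Q),"tip world",T.round(3)); return s,w,P,T
E
python3 - <<'E'
from h import *
lid("w6.png")
E
```

```text
t 15.1 p [0.4673 0.1194 0.0831] yaw -103.16 tilt 0.01 F [-0.6  0.7 -1.2] w 0.192 107.52214908599854 q [ 0.25  0.26 -0.36  0.95 -0.   -1.09]
tilt 22.3 n [ 0.38  -0.001 -0.925] 4434 5051 tip world [ 0.427 -0.055  0.004]
```

Request:
step_arm:
  moves:
    - [0, 0, -0.5, 0]
    - [0, 0, -1.2, 0]
    - [0, 0, -2, 0]
    - [0, 0, -2.5, 0]
    - [0, 0, -2.5, 0]
    - [0, 0, -2.5, 0]
    - [0, 0, -2, 0]
    - [0, 0, -1.2, 0]
    - [0, 0, -0.3, 0]
    - [0, 0, 0, 0]

```text
time_s: 16.4
position: [0.4671, 0.1193, 0.2297]
eef_rot: [[-0.228, -0.974, -0.001], [-0.974, 0.228, -0.0], [0.0, 0.0, -1.0]]
wrist_force: [0.4, -0.5, -4.7]
gripper_width: 0.187
grip_force: 107.7
```

Request:
step_arm:
  moves:
    - [0.3, -0.1, 0, 0]
    - [0.7, -0.3, 0, 0]
    - [1, -0.45, 0, 0]
    - [1.2, -0.55, 0, 0]
    - [1.3, -0.6, 0, 0]
    - [1.3, -0.6, 0, 0]
    - [1.3, -0.6, 0, 0]
    - [1.3, -0.6, 0, 0]
    - [1.3, -0.6, 0, 0]
    - [1.3, -0.6, 0, 0]
    - [1.2, -0.55, 0, 0]
    - [1, -0.45, 0, 0]
    - [0.8, -0.35, 0, 0]
    - [0.6, -0.2, 0, 0]
    - [0.4, -0.1, 0, 0]
    - [0.2, -0.05, 0, 0]
    - [0, 0, 0, 0]

```text
time_s: 18.52
position: [0.4978, -0.0439, 0.2301]
eef_rot: [[-0.228, -0.974, -0.0], [-0.974, 0.228, 0.0], [-0.0, 0.0, -1.0]]
wrist_force: [0.0, -0.9, -4.4]
gripper_width: 0.19
grip_force: 107.6
```

```bash
python3 - <<'E'
from h import *
s,w,P,T=lid("w7.png")
C=np.array([.463,-.194]);R=np.array(s["eef_rot"]); d=np.r_[C-T[:2],0]@R; print("cup centre rel tip, tool xy",d.round(3))
with np.errstate(invalid="ignore"): m=(P[...,2]>.055)&(P[...,2]<.069)&(np.hypot(P[...,0]-.463,P[...,1]+.194)<.06)
Q=P[m]; print(len(Q),Q.min(0),Q.max(0))
E
```

```text
t 18.52 p [ 0.4978 -0.0439  0.2301] yaw -103.17 tilt 0.0 F [ 0.  -0.9 -4.4] w 0.19 107.61420965194702 q [-0.09  0.21 -0.04  1.32  0.   -1.43]
tilt 22.8 n [ 0.387 -0.001 -0.922] 4410 5021 tip world [ 0.457 -0.218  0.149]
cup centre rel tip, tool xy [-0.024 -0.     0.   ]Traceback (most recent call last):
  File "<stdin>", line 5, in <module>
    return umr_minimum(a, axis, None, out, keepdims, initial, where)
ValueError: zero-size array to reduction operation minimum which has no identity
```

View pics/w7.png

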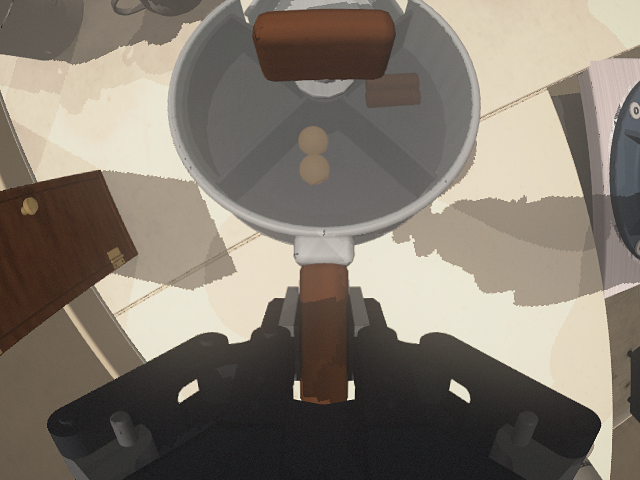

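The tipped carousel is held with its handle at (323,330) in the pads. The nuts are at (313,155), and the knob at (323,45) hides the sugar behind it. Next I ease the grip step by step so it swings down in the pads.

Request:
step_arm:
  moves:
    - [0, 0, 0, 0]
    - [0, 0, 0, 0]
  grip_force: 45

```text
time_s: 18.82
position: [0.4978, -0.0438, 0.2301]
eef_rot: [[-0.228, -0.974, 0.0], [-0.974, 0.228, 0.0], [-0.0, -0.0, -1.0]]
wrist_force: [0.5, -0.8, -4.8]
gripper_width: 0.19
grip_force: 107.6
```

```bash
python3 -c "
from h import *
lid()"
```

```text
t 18.82 p [ 0.4978 -0.0438  0.2301] yaw -103.16 tilt 0.0 F [ 0.5 -0.8 -4.8] w 0.19 107.61282205581665 q [-0.09  0.21 -0.04  1.32  0.   -1.43]
tilt 22.8 n [ 0.387 -0.001 -0.922] 4400 5018 tip world [ 0.457 -0.217  0.149]
```

Request:
step_arm:
  moves:
    - [0, 0, 0, 0]
    - [0, 0, 0, 0]
  grip_force: 36

```text
time_s: 19.12
position: [0.4978, -0.0439, 0.2301]
eef_rot: [[-0.228, -0.974, 0.0], [-0.974, 0.228, 0.0], [-0.0, -0.0, -1.0]]
wrist_force: [-0.8, 0.1, -5.3]
gripper_width: 0.193
grip_force: 107.6
```

```bash
python3 -c "
from h import *
lid()"
```

```text
t 19.12 p [ 0.4978 -0.0439  0.2301] yaw -103.17 tilt 0.0 F [-0.8  0.1 -5.3] w 0.193 107.61249303817749 q [-0.09  0.21 -0.04  1.32  0.   -1.43]
tilt 22.7 n [ 0.387 -0.001 -0.922] 4401 5019 tip world [ 0.457 -0.218  0.149]
```

Request:
step_arm:
  moves:
    - [0, 0, 0, 0]
    - [0, 0, 0, 0]
  grip: 0.99
  grip_force: 45

```text
time_s: 19.42
position: [0.4978, -0.044, 0.2301]
eef_rot: [[-0.228, -0.974, 0.0], [-0.974, 0.228, 0.0], [-0.0, -0.0, -1.0]]
wrist_force: [0.5, -0.3, -4.6]
gripper_width: 0.19
grip_force: 107.6
```

Request:
step_arm:
  moves:
    - [0, 0, 0, 0]
    - [0, 0, 0, 0]
  grip: 0.62
  grip_force: 45

```text
time_s: 19.68
position: [0.4978, -0.044, 0.2301]
eef_rot: [[-0.228, -0.974, -0.0], [-0.974, 0.228, -0.0], [0.0, 0.0, -1.0]]
wrist_force: [0.7, -0.5, -4.4]
gripper_width: 0.192
grip_force: 90.9
```

Request:
step_arm:
  moves:
    - [0, 0, 0, 0]
    - [0, 0, 0, 0]
  grip: 0.61

```text
time_s: 19.92
position: [0.4978, -0.044, 0.2301]
eef_rot: [[-0.228, -0.974, 0.0], [-0.974, 0.228, -0.0], [-0.0, -0.0, -1.0]]
wrist_force: [0.5, 0.0, -5.1]
gripper_width: 0.197
grip_force: 69.1
```

Request:
step_arm:
  moves:
    - [0, 0, 0, 0]
    - [0, 0, 0, 0]
  grip: 0.6

```text
time_s: 20.18
position: [0.4978, -0.044, 0.2301]
eef_rot: [[-0.228, -0.974, 0.0], [-0.974, 0.228, -0.0], [-0.0, -0.0, -1.0]]
wrist_force: [-0.1, 0.3, -4.7]
gripper_width: 0.203
grip_force: 47.2
```

```bash
python3 -c "
from h import *
lid()"
```

```text
t 20.18 p [ 0.4978 -0.044   0.2301] yaw -103.17 tilt 0.0 F [-0.1  0.3 -4.7] w 0.203 47.209954261779785 q [-0.09  0.21 -0.04  1.32  0.   -1.43]
tilt 22.8 n [ 0.387 -0.    -0.922] 4406 5027 tip world [ 0.457 -0.218  0.149]
```

Request:
step_arm:
  moves:
    - [0, 0, 0, 0]
    - [0, 0, 0, 0]
  grip: 0.595

```text
time_s: 20.48
position: [0.4978, -0.044, 0.2301]
eef_rot: [[-0.228, -0.974, 0.0], [-0.974, 0.228, -0.0], [-0.0, -0.0, -1.0]]
wrist_force: [0.3, -0.7, -4.6]
gripper_width: 0.201
grip_force: 36.2
```

```bash
python3 -c "
from h import *
lid()"
```

```text
t 20.48 p [ 0.4978 -0.044   0.2301] yaw -103.18 tilt 0.0 F [ 0.3 -0.7 -4.6] w 0.201 36.18719279766083 q [-0.09  0.21 -0.04  1.32  0.   -1.43]
tilt 22.8 n [ 0.387 -0.001 -0.922] 4407 5026 tip world [ 0.457 -0.218  0.149]
```

Request:
step_arm:
  moves:
    - [0, 0, 0, 0]
    - [0, 0, 0, 0]
  grip: 0.592

```text
time_s: 20.78
position: [0.4978, -0.044, 0.2301]
eef_rot: [[-0.228, -0.974, -0.0], [-0.974, 0.228, -0.0], [0.0, 0.0, -1.0]]
wrist_force: [-0.5, -0.3, -5.3]
gripper_width: 0.203
grip_force: 29.6
```

```bash
python3 -c "
from h import *
lid()"
```

```text
t 20.77 p [ 0.4978 -0.044   0.2301] yaw -103.17 tilt 0.0 F [-0.5 -0.3 -5.3] w 0.203 29.553789496421814 q [-0.09  0.21 -0.04  1.32 -0.   -1.43]
tilt 22.8 n [ 0.387 -0.001 -0.922] 4408 5031 tip world [ 0.457 -0.218  0.149]
```

Request:
step_arm:
  moves:
    - [0, 0, 0, 0]
    - [0, 0, 0, 0]
  grip: 0.59

```text
time_s: 21.08
position: [0.4978, -0.044, 0.2301]
eef_rot: [[-0.228, -0.974, -0.0], [-0.974, 0.228, -0.0], [0.0, -0.0, -1.0]]
wrist_force: [0.6, -0.1, -5.1]
gripper_width: 0.209
grip_force: 26.0
```

```bash
python3 -c "
from h import *
lid()"
```

```text
t 21.07 p [ 0.4978 -0.044   0.2301] yaw -103.18 tilt 0.0 F [ 0.6 -0.1 -5.1] w 0.209 25.96867561340332 q [-0.09  0.21 -0.04  1.32 -0.   -1.43]
tilt 36.4 n [ 0.594 -0.    -0.805] 3077 3775 tip world [ 0.464 -0.19   0.11 ]
```

Request:
step_arm:
  moves:
    - [0, 0, 0, 0]
  grip: 0.596

```text
time_s: 21.25
position: [0.4978, -0.0439, 0.2301]
eef_rot: [[-0.228, -0.974, -0.0], [-0.974, 0.228, 0.0], [-0.0, 0.0, -1.0]]
wrist_force: [1.3, 0.8, -5.0]
gripper_width: 0.208
grip_force: 26.5
```

```bash
python3 -c "
from h import *
lid()"
```

```text
t 21.25 p [ 0.4978 -0.0439  0.2301] yaw -103.17 tilt 0.01 F [ 1.3  0.8 -5. ] w 0.208 26.506851017475128 q [-0.09  0.21 -0.04  1.32  0.   -1.43]
tilt 43.1 n [ 0.683 -0.001 -0.73 ] 2373 3151 tip world [ 0.468 -0.173  0.094]
```

Request:
step_arm:
  moves:
    - [0.3, 0, 0, 0]
  grip: 0.62
  grip_force: 110

```text
time_s: 21.42
position: [0.4971, -0.0469, 0.2301]
eef_rot: [[-0.228, -0.974, 0.0], [-0.974, 0.228, -0.0], [0.0, -0.0, -1.0]]
wrist_force: [-0.2, -0.1, -4.7]
gripper_width: 0.205
grip_force: 49.8
```

```bash
python3 -c "
from h import *
lid('w8.png')
f=vision.grab_frame('scene'); cv2.imwrite('pics/s8.png',cv2.resize(f['img'][180:340,280:520],None,fx=3,fy=3,interpolation=2))"
```

```text
t 21.43 p [ 0.4971 -0.0469  0.2301] yaw -103.16 tilt 0.0 F [-0.2 -0.1 -4.7] w 0.205 49.76731717586517 q [-0.09  0.21 -0.04  1.32 -0.   -1.44]
tilt 43.1 n [ 0.684 -0.001 -0.73 ] 2361 3143 tip world [ 0.467 -0.176  0.094]
```

View pics/s8.png

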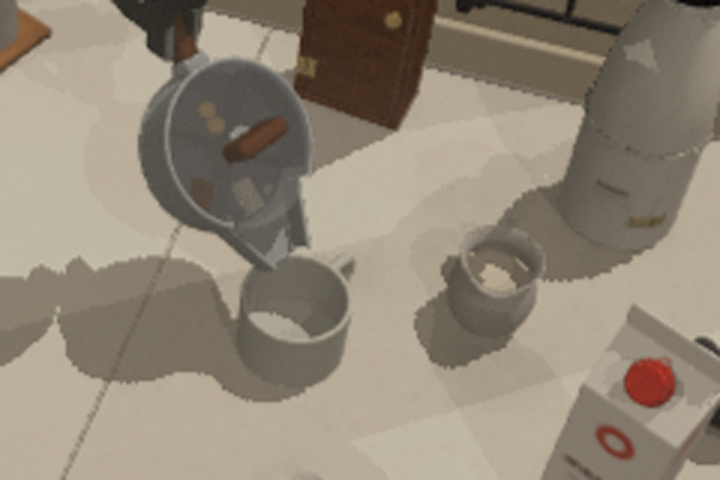

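The crop shows the spout tip at (270,262) over the cup opening, and the cubes at (245,195) still inside, next to the spout. I wait for them to slide.

Request:
step_arm:
  moves:
    - [0, 0, 0, 0]
    - [0, 0, 0, 0]
    - [0, 0, 0, 0]
    - [0, 0, 0, 0]

```text
time_s: 22.02
position: [0.4971, -0.0469, 0.2301]
eef_rot: [[-0.228, -0.974, -0.0], [-0.974, 0.228, -0.0], [0.0, 0.0, -1.0]]
wrist_force: [-0.4, 0.2, -4.8]
gripper_width: 0.203
grip_force: 49.8
```

```bash
cat >> h.py <<'E'
def cubes(name):
    f=vision.grab_frame('scene'); cv2.imwrite('pics/'+name,cv2.resize(f['img'][180:340,280:520],None,fx=3,fy=3,interpolation=2)); np.save('/tmp/'+name,f['img']); return f
E
python3 -c "
from h import *
lid()
cubes('s9.png'); a=np.load('/tmp/s9.png.npy'); b=cv2.imread('pics/s8.png'); b=cv2.resize(b,(240,160),interpolation=cv2.INTER_AREA); d=cv2.absdiff(a[180:340,280:520],b).max(2)
ys,xs=np.where(d>30); print(len(xs)); 
n,l,st,c=cv2.connectedComponentsWithStats((d>30).astype(np.uint8))
for i in range(1,n):
  if st[i][4]>8: print(st[i]*3)"
```

```text
t 22.02 p [ 0.4971 -0.0469  0.2301] yaw -103.17 tilt 0.0 F [-0.4  0.2 -4.8] w 0.203 49.781654477119446 q [-0.09  0.21 -0.04  1.32 -0.   -1.43]
tilt 43.1 n [ 0.684 -0.001 -0.73 ] 2362 3145 tip world [ 0.467 -0.176  0.094]
23
```

The cubes have not moved: at 43° the rim ramp still holds them. I shift forward and up a little, then let it tip further.

Request:
step_arm:
  moves:
    - [0.5, 0, -0.3, 0]
    - [0.8, 0, -0.4, 0]
    - [0.5, 0, -0.3, 0]
    - [0.2, 0, 0, 0]
    - [0, 0, 0, 0]

```text
time_s: 22.75
position: [0.4925, -0.0665, 0.2401]
eef_rot: [[-0.228, -0.974, -0.0], [-0.974, 0.228, 0.0], [-0.0, 0.0, -1.0]]
wrist_force: [-0.0, 0.8, -4.2]
gripper_width: 0.199
grip_force: 49.8
```

Request:
step_arm:
  moves:
    - [0, 0, 0, 0]
    - [0, 0, 0, 0]
  grip: 0.605

```text
time_s: 23.0
position: [0.4926, -0.0662, 0.24]
eef_rot: [[-0.228, -0.974, -0.0], [-0.974, 0.228, 0.0], [-0.0, 0.0, -1.0]]
wrist_force: [-0.3, -0.9, -4.5]
gripper_width: 0.201
grip_force: 49.8
```

```bash
python3 -c "
from h import *
lid()"
```

```text
t 23.0 p [ 0.4926 -0.0662  0.24  ] yaw -103.16 tilt 0.01 F [-0.3 -0.9 -4.5] w 0.201 49.82224524021149 q [-0.13  0.21 -0.02  1.34  0.   -1.47]
tilt 43.1 n [ 0.683 -0.001 -0.73 ] 2363 2985 tip world [ 0.462 -0.195  0.103]
```

Request:
step_arm:
  moves:
    - [0, 0, 0, 0]
    - [0, 0, 0, 0]
  grip: 0.595

```text
time_s: 23.3
position: [0.4926, -0.0663, 0.2401]
eef_rot: [[-0.228, -0.974, -0.0], [-0.974, 0.228, 0.0], [0.0, 0.0, -1.0]]
wrist_force: [-0.9, 0.3, -4.5]
gripper_width: 0.211
grip_force: 38.1
```

Request:
step_arm:
  moves:
    - [0, 0, 0, 0]
  grip: 0.591

```text
time_s: 23.42
position: [0.4926, -0.0663, 0.2401]
eef_rot: [[-0.228, -0.974, 0.0], [-0.974, 0.228, 0.0], [-0.0, -0.0, -1.0]]
wrist_force: [0.0, 0.5, -5.2]
gripper_width: 0.204
grip_force: 28.8
```

```bash
python3 -c "
from h import *
lid()"
```

```text
t 23.43 p [ 0.4926 -0.0663  0.2401] yaw -103.17 tilt 0.0 F [ 0.   0.5 -5.2] w 0.204 28.777131736278534 q [-0.13  0.21 -0.02  1.34  0.   -1.47]
tilt 43.1 n [ 0.683 -0.001 -0.73 ] 2365 2988 tip world [ 0.462 -0.195  0.104]
```

Request:
step_arm:
  moves:
    - [0, 0, 0, 0]
    - [0, 0, 0, 0]
  grip: 0.589

```text
time_s: 23.72
position: [0.4926, -0.0663, 0.2401]
eef_rot: [[-0.228, -0.974, -0.0], [-0.974, 0.228, 0.0], [-0.0, 0.0, -1.0]]
wrist_force: [-0.0, -0.5, -4.8]
gripper_width: 0.203
grip_force: 24.1
```

```bash
python3 -c "
from h import *
lid()"
```

```text
t 23.73 p [ 0.4926 -0.0663  0.2401] yaw -103.17 tilt 0.0 F [-0.  -0.5 -4.8] w 0.203 24.131531417369843 q [-0.13  0.21 -0.02  1.34  0.   -1.47]
tilt 43.1 n [ 0.683 -0.001 -0.73 ] 2363 2985 tip world [ 0.462 -0.195  0.104]
```

Request:
step_arm:
  moves:
    - [0, 0, 0, 0]
  grip: 0.587

```text
time_s: 23.9
position: [0.4926, -0.0664, 0.2401]
eef_rot: [[-0.228, -0.974, 0.0], [-0.974, 0.228, -0.0], [0.0, -0.0, -1.0]]
wrist_force: [0.2, -0.2, -4.5]
gripper_width: 0.211
grip_force: 19.5
```

```bash
python3 -c "
from h import *
lid()"
```

```text
t 23.9 p [ 0.4926 -0.0664  0.2401] yaw -103.18 tilt 0.0 F [ 0.2 -0.2 -4.5] w 0.211 19.532806277275085 q [-0.13  0.21 -0.02  1.34 -0.   -1.47]
tilt 44.1 n [ 0.696 -0.    -0.718] 2255 2904 tip world [ 0.463 -0.193  0.101]
```

Slipping again. I go one row at a time.

Request:
step_arm:
  moves:
    - [0, 0, 0, 0]

```text
time_s: 24.08
position: [0.4926, -0.0664, 0.2401]
eef_rot: [[-0.228, -0.974, 0.0], [-0.974, 0.228, 0.0], [-0.0, -0.0, -1.0]]
wrist_force: [-0.4, 0.2, -5.1]
gripper_width: 0.207
grip_force: 19.7
```

```bash
python3 -c "
from h import *
lid()"
```

```text
t 24.07 p [ 0.4926 -0.0664  0.2401] yaw -103.18 tilt 0.0 F [-0.4  0.2 -5.1] w 0.207 19.690101742744446 q [-0.13  0.21 -0.02  1.34  0.   -1.47]
tilt 48.4 n [ 0.747 -0.    -0.665] 1842 2526 tip world [ 0.466 -0.181  0.092]
```

Request:
step_arm:
  moves:
    - [0, 0, 0, 0]
    - [0, 0, 0, 0]
    - [0, 0, 0, 0]
  grip: 0.605

```text
time_s: 24.5
position: [0.4926, -0.0664, 0.2401]
eef_rot: [[-0.228, -0.974, -0.0], [-0.974, 0.228, 0.0], [-0.0, 0.0, -1.0]]
wrist_force: [-0.5, 0.9, -5.3]
gripper_width: 0.209
grip_force: 32.0
```

```bash
python3 -c "
from h import *
lid()
cubes('s10.png')"
```

```text
t 24.5 p [ 0.4926 -0.0664  0.2401] yaw -103.18 tilt 0.0 F [-0.5  0.9 -5.3] w 0.209 31.996958255767822 q [-0.13  0.21 -0.02  1.34  0.   -1.47]
tilt 49.1 n [ 0.756 -0.    -0.654] 1774 2463 tip world [ 0.466 -0.179  0.091]
```

View pics/s10.png

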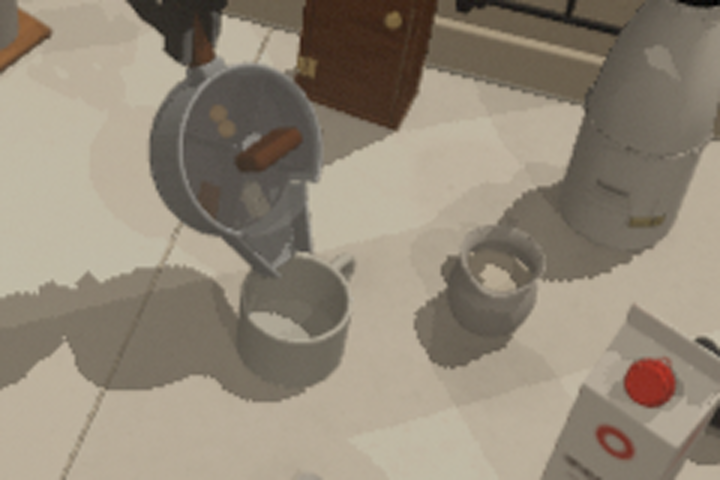

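At 49° the spout tip, at (278,268), is above the cup. The cubes at (253,198) still lie by the spout; I wait, then check numerically.

Request:
step_arm:
  moves:
    - [0, 0, 0, 0]
    - [0, 0, 0, 0]
    - [0, 0, 0, 0]

```text
time_s: 24.98
position: [0.4926, -0.0663, 0.2401]
eef_rot: [[-0.228, -0.974, -0.0], [-0.974, 0.228, 0.0], [-0.0, 0.0, -1.0]]
wrist_force: [-0.1, 0.8, -4.0]
gripper_width: 0.204
grip_force: 32.0
```

```bash
cat >> h.py <<'E'
def moved(new,old):
    cubes(new); a=np.load(f'/tmp/{new}.npy'); b=np.load(f'/tmp/{old}.npy'); d=cv2.absdiff(a,b).max(2)[180:340,280:520]
    n,l,st,c=cv2.connectedComponentsWithStats((d>20).astype(np.uint8))
    print("changes (crop px x3: x,y,w,h / area):",[(list(s[:4]*3),int(s[4])) for s in st[1:] if s[4]>5])
E
python3 -c "
from h import *
moved('s11.png','s10.png')"
```

```text
changes (crop px x3: x,y,w,h / area): []
```

```bash
python3 - <<'E'
from h import *
f=vision.grab_frame('scene'); s=arm.get_state(); R=np.array(s["eef_rot"])
t=np.radians(49.1); ux=R[:,0]; dn=R[:,2]
e=np.cos(t)*ux+np.sin(t)*dn; up=np.sin(t)*ux-np.cos(t)*dn   # spout dir, carousel z
G=np.array(s["position"])-.019*dn
O=G-(-.102)*e-.036*up
for r,h in((0,.084),(.034,.012),(.034,.005),(.042,.012),(.05,.012),(.058,.014),(.101,.013)):
    p=proj(f,O+r*e+h*up); print(r,h,((p-[280,180])*3).round(0))
h=f['img'][180:340,280:520]
b=h.min(2).astype(int); sub=b[50:85,65:110]; print(sub[::2,::2])
E
```

```text
0 0.084 [285. 149.]
0.034 0.012 [248. 190.]
0.034 0.005 [243. 190.]
0.042 0.012 [252. 198.]
0.05 0.012 [256. 207.]
0.058 0.014 [262. 216.]
0.101 0.013 [283. 263.]
[[ 78  81  77  74  76  75  75  75  67  41  42  45  46  46  42  43  69  74
   74  74  92 118 108]
 [ 81  81  78  79  75  74  72  47  43  43  45  46  45  41  49  75  73  72
   75  76  91 120 108]
 [ 80  79  78  79  73  75  72  40  41  41  42  45  43  55  75  78  76  75
   72  77  96 113 107]
 [ 80  80  78  79  78  76  75  59  40  42  41  44  75  75  75  72  73  74
   75  78  99 147 162]
 [ 81  80  78  78  76  76  76  74  78  76  76  78  78  78  79  79  89  89
   89  88 110 157 162]
 [ 81  71  73  80  76  75  74  75  80  81  84  80  77  75  78  81 121 118
   99 116 119 163 163]
 [ 78  61  60  64  69  78  76  76  83  92  96  80  78  85  80  90  92  91
  106 162 162 163 161]
 [ 78  61  62  61  66  78  75  79  89  95  95  88  82  93  81  93  89  90
  106 162 163 163 162]
 [ 93  61  59  62  73  76  74  80  91  95  99  92  80  85  92  94  91  90
  102 163 163 163 161]
 [104  64  62  62  77  78  75  80  82  89  95  94  94  86  93  94  89  95
  103 164 162 163 161]
 [ 77 112  62  63  77  78  78  76  82  91  93  94  93  92  95  95  93  91
   85 151 162 163 164]
 [ 75  77 114  63  77  77  78  80  78  87  86  92  95  95  94 103  91  78
   79 141 163 161 162]
 [ 74  71  76 106  96  74  78  88  80  82  91  97  94  96 102 103  80  76
   79 145 163 164 163]
 [ 90  72  71  74  90 122 106  87  94  95  96  94 102 104  92  90  93  75
   77 146 163 163 162]
 [153 145 123 105  85  73  85 107  86  97  96  93  91  88  88  87  93  76
   76 137 160 164 162]
 [155 155 154 153 153  86  74  77  87  89  87  87  86  87  88  87  89  75
   75 130 162 161 162]
 [154 154 153 154 154 153 103  73  78  88  87  89  86  89  84 118  85  75
   75 115 162 161 162]
 [156 154 154 154 154 153 152 104  72  77 111  87  88  87  95 123  92 140
  148 116 148 153 152]]
```

The cubes have slid to about 41 mm from the axis and rest against the ramp. I firm the grip and jiggle along the spout.

Request:
step_arm:
  moves:
    - [0, 0, 0, 0]
    - [0, 0, 0, 0]
    - [1.5, 0, 0, 0]
    - [-1.5, 0, 0, 0]
    - [1.5, 0, 0, 0]
    - [-1.5, 0, 0, 0]
    - [0, 0, 0, 0]
  grip: 0.64
  grip_force: 110

```text
time_s: 25.95
position: [0.4927, -0.0658, 0.2401]
eef_rot: [[-0.227, -0.974, 0.0], [-0.974, 0.227, 0.0], [-0.0, -0.0, -1.0]]
wrist_force: [0.6, 1.0, -4.6]
gripper_width: 0.2
grip_force: 74.3
```

```bash
python3 -c "
from h import *
lid()
moved('s12.png','s10.png')"
```

```text
t 25.95 p [ 0.4927 -0.0658  0.2401] yaw -103.14 tilt 0.01 F [ 0.6  1.  -4.6] w 0.2 74.33947920799255 q [-0.13  0.21 -0.02  1.34  0.   -1.47]
tilt 49.2 n [ 0.757 -0.001 -0.654] 1774 2462 tip world [ 0.466 -0.178  0.09 ]
changes (crop px x3: x,y,w,h / area): [([np.int32(210), np.int32(105), np.int32(15), np.int32(15)], 20), ([np.int32(204), np.int32(126), np.int32(15), np.int32(12)], 12), ([np.int32(243), np.int32(183), np.int32(24), np.int32(30)], 42)]
```

```bash
python3 - <<'E'
import numpy as np
a=np.load('/tmp/s12.png.npy').min(2).astype(int)[180:340,280:520];b=np.load('/tmp/s10.png.npy').min(2).astype(int)[180:340,280:520]
print(a[56:94,76:106:1][::2,::2]); print((a-b)[56:94,76:106][::2,::2])
E
```

```text
[[ 76  73  41  43  38  42  57  78  76  73  70  73  73  77  87]
 [ 76  77  75  74  76  77  78  77  78  76  87  89  89  89  94]
 [ 76  75  76  78  78  79  78  78  78  76  97 120 101 120 104]
 [ 77  75  78  78  76  77  75  83  83  83  91  92  91 149 162]
 [ 77  78  79  79  81  78  81  94  81  94  91  91  90 138 163]
 [ 74  76  79  77  80  79  78  86  84  96  91  89  93 131 164]
 [ 76  75  78  79  79  79  79  78  95  96  91  92  95 142 162]
 [ 75  77  80  80  79  85  82  94  95  96  98  91  85 131 163]
 [ 77  80  80  82  92  81  92  94  94 101 101  84  73 125 163]
 [ 78  85  80  80  88  96  96  96 102 102  95  77  76 107 162]
 [130  83  91  94  95  94  96 103  94  87  85  75  74  99 163]
 [ 79  99 101  86  94  93  90  88  88  85  90  76  75  91 161]
 [ 73  72  88  84  89  87  87  90  86  85  86  75  76  84 148]
 [139  71  75  90  83  88  88  86  88 118  95  76  76  81 143]
 [156 141  72  73  94  78  88  86  88 123 113 111 140 142 133]
 [154 153 140  72  73  99 100  89 117 135  94  94  98 105 122]
 [154 154 153 141  73  74  97 108 129  90  90  90  89  89  86]
 [152 151 143 138  80  73  73
[... 595 characters left out ...]
0  -1]
 [  1   5   2   1   2  -6  -3  -1   0   0  -1   0   0   9   1]
 [  0   2   1  -2   0   3   1   3   0  -1   0   2  -2   0   0]
 [ -6  -1  -2   0  -1  -2  -1   0  -3  -1  -5   0  -1  -4   0]
 [  2   1   1   0  -2   0   2  -3  -1  -2   1   1  -1   3  -2]
 [  0  -2   0   0   2  -2   0   2  -3  -1  -1   0   1   1  -1]
 [  0  -1   1  -1  -2   0   0  -1  -2  23   0  -1  -1   1  -2]
 [  1   0  -1   1  -2  -3  -1  -1  -1   0  -4   0   0   0   0]
 [ -1  -2   0   0  -2   0   0   3   1   4  -4   0   3   0   1]
 [  0   1   1  -1   0   1  -1  -2   6  -5   0  -1   0   0  -3]
 [  0  -1  -2   0  -1   0  -1   1  -1  -1   0   2   0   5   1]
 [ -1  -2   0   2  -2   1  13   5   2   0   1  -2   1   2   3]]
```

```bash
python3 - <<'E'
from h import *
import pickle
moved('s13.png','s12.png')
a=np.load('/tmp/s13.png.npy');b=np.load('/tmp/s10.png.npy'); d=cv2.absdiff(a,b).max(2)
n,l,st,c=cv2.connectedComponentsWithStats((cv2.blur(d,(2,2))>7).astype(np.uint8))
for s in st[1:]:
    if s[4]>8: print(s)
f=vision.grab_frame('scene'); o=pickle.load(open('scene.pkl','rb'))
# cup interior: depth change vs empty
x0,y0=proj(f,[.463,-.194,.065]); P=cloud(f);Q=cloud(o)
with np.errstate(invalid="ignore"):
    m=(np.hypot(P[...,0]-.463,P[...,1]+.194)<.04)&(P[...,2]<.06)&(P[...,2]>.002); 
dz=P[...,2]-Q[...,2]; k=m&(dz>.004); print(m.sum(),k.sum(),P[k].mean(0) if k.any() else "",P[k][:,2].max() if k.any() else "")
c=cv2.resize(f['img'][255:315,350:410],(480,480),interpolation=2)
g=vision.grab_frame('side'); c2=cv2.resize(g['img'][180:240,300:380],(640,480),interpolation=2)[:, :320]
cv2.imwrite('pics/fin.png',np.hstack([c,c2]))
E
```

```text
changes (crop px x3: x,y,w,h / area): []
[370 115   3   4   9]
[535 120   5   5  16]
[500 165   5   4  10]
[515 164   6   5  11]
[324 182   5   6  15]
[352 187   3   8  14]
[348 215   9  13  63]
[ 28 236   3   8  16]
[347 241   7   4  16]
[360 241  11  12  90]
[560 433   6   5  13]
285 36 [ 0.4825274  -0.18173594  0.01843493] 0.05940816710790958
```

```bash
python3 - <<'E'
from h import *
f=vision.grab_frame('scene'); g=vision.grab_frame('side'); w,P=wr()
K=vision
a=cv2.resize(f['img'][220:320,320:420],(400,400),interpolation=2)
b=cv2.resize(g['img'][150:250,290:390],(400,400),interpolation=2)
c=cv2.resize(w['img'][0:240,:],(400,200))
top=np.hstack([a,b]); bot=np.zeros((200,800,3),np.uint8); bot[:,:400]=c
cv2.imwrite('pics/fin2.png',np.vstack([top,bot]))
E
```

```text
(no output)
```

View pics/fin2.png

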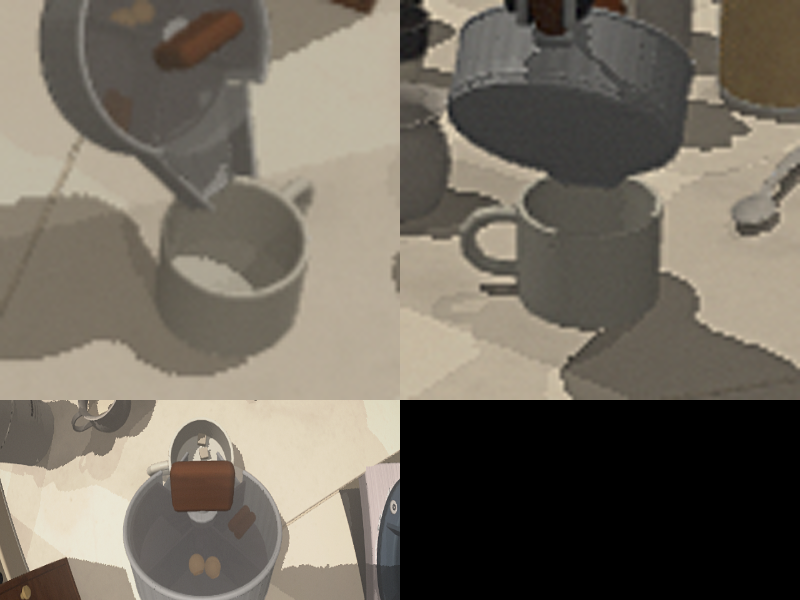

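The bottom panel (wrist view) shows both cubes in the cup, at (202,440) and (204,453). The nuts at (204,566) and the cinnamon at (242,521) are still in the carousel. I now back away and lower the spout tip to the counter.

Request:
step_arm:
  moves:
    - [0, 0, -1, 0]
    - [0, 0, -1, 0]
    - [-0.7, 0.4, 0, 0]
    - [-1.4, 0.8, 0, 0]
    - [-1.6, 0.9, 0, 0]
    - [-1.6, 0.9, 0, 0]
    - [-1.6, 0.9, 0, 0]
    - [-1.6, 0.9, 0, 0]
    - [-1.6, 0.8, 0, 0]
    - [-1, 0.5, 0, 0]
    - [-0.6, 0.3, 1, 0]
    - [0, 0, 2, 0]
    - [0, 0, 2.5, 0]
    - [0, 0, 2.5, 0]
    - [0, 0, 1.5, 0]
    - [0, 0, 0.5, 0]
    - [0, 0, 0, 0]

```text
time_s: 28.48
position: [0.4571, 0.0621, 0.1603]
eef_rot: [[-0.228, -0.974, 0.0], [-0.974, 0.228, 0.0], [-0.0, -0.0, -1.0]]
wrist_force: [0.5, 0.4, -4.3]
gripper_width: 0.199
grip_force: 74.3
```

```bash
python3 -c "
from h import *
lid()"
```

```text
t 28.48 p [0.4571 0.0621 0.1603] yaw -103.18 tilt 0.01 F [ 0.5  0.4 -4.3] w 0.199 74.3451189994812 q [ 0.14  0.16 -0.28  1.13 -0.   -1.21]
tilt 49.1 n [ 0.756 -0.001 -0.655] 1770 2203 tip world [ 0.431 -0.05   0.011]
```

Request:
step_arm:
  moves:
    - [0, 0, 0.6, 0]
    - [0, 0, 0.4, 0]
    - [0, 0, 0, 0]
    - [0, 0, 0, 0]
  grip: 0.594

```text
time_s: 29.02
position: [0.4578, 0.0627, 0.1509]
eef_rot: [[-0.228, -0.974, 0.002], [-0.974, 0.228, 0.001], [-0.002, -0.002, -1.0]]
wrist_force: [-0.2, 3.3, 6.4]
gripper_width: 0.201
grip_force: 37.2
```

Request:
step_arm:
  moves:
    - [-0.4, 0, 0.35, 0]
    - [-0.4, 0, 0.35, 0]
    - [-0.8, 0, 0.7, 0]
    - [-0.8, 0, 0.8, 0]
    - [-0.8, 0, 0.9, 0]
    - [0, 0, 0, 0]

```text
time_s: 29.78
position: [0.4648, 0.094, 0.1191]
eef_rot: [[-0.227, -0.974, 0.001], [-0.974, 0.227, 0.0], [-0.001, -0.001, -1.0]]
wrist_force: [2.0, 2.9, 1.6]
gripper_width: 0.201
grip_force: 33.9
```

```bash
python3 -c "
from h import *
lid()"
```

```text
t 29.77 p [0.4648 0.094  0.1191] yaw -103.12 tilt 0.07 F [2.  2.9 1.6] w 0.201 33.89298856258392 q [ 0.2   0.21 -0.33  1.03  0.   -1.14]
tilt 34.8 n [ 0.571 -0.001 -0.821] 3182 3736 tip world [ 0.43  -0.055  0.003]
```

Request:
step_arm:
  moves:
    - [-0.6, 0, 0.8, 0]
    - [-0.6, 0, 0.9, 0]
    - [-0.6, 0, 1, 0]
    - [-0.6, 0, 1, 0]
    - [-0.6, 0, 1, 0]
    - [-0.5, 0, 1, 0]
    - [-0.5, 0, 1, 0]
    - [-0.3, 0, 1, 0]
    - [-0.3, 0, 0.9, 0]
    - [0, 0, 0, 0]

```text
time_s: 31.08
position: [0.4744, 0.1382, 0.0325]
eef_rot: [[-0.228, -0.974, -0.001], [-0.974, 0.228, -0.0], [0.0, 0.001, -1.0]]
wrist_force: [0.6, 1.2, -1.3]
gripper_width: 0.203
grip_force: 30.9
```

```bash
python3 -c "
from h import *
lid()"
```

```text
t 31.07 p [0.4744 0.1382 0.0325] yaw -103.16 tilt 0.05 F [ 0.6  1.2 -1.3] w 0.203 30.91277003288269 q [ 0.28  0.33 -0.4   0.83  0.   -1.06]
tilt 4.3 n [ 0.075  0.    -0.997] 5496 6257 tip world [ 0.429 -0.057  0.013]
```

Request:
step_arm:
  moves:
    - [-0.1, 0, 0.6, 0]
    - [0, 0, 0.5, 0]
    - [0, 0, 0.2, 0]
    - [0, 0, 0, 0]

```text
time_s: 31.62
position: [0.4752, 0.1393, 0.0205]
eef_rot: [[-0.228, -0.974, 0.001], [-0.974, 0.228, 0.001], [-0.001, -0.0, -1.0]]
wrist_force: [-2.0, 3.4, 9.2]
gripper_width: 0.206
grip_force: 32.6
```

```bash
python3 -c "
from h import *
lid()"
```

```text
t 31.62 p [0.4752 0.1393 0.0205] yaw -103.17 tilt 0.05 F [-2.   3.4  9.2] w 0.206 32.61756420135498 q [ 0.28  0.35 -0.42  0.8   0.   -1.06]
tilt -0.5 n [-0.008 -0.002 -1.   ] 5844 6109 tip world [ 0.429 -0.059  0.018]
```

Request:
step_arm:
  moves:
    - [0, 0, -0.05, 0]
    - [0, 0, 0, 0]
    - [0, 0, 0, 0]
    - [0, 0, 0, 0]
    - [0, 0, -1, 0]
    - [0, 0, -3, 0]
    - [0, 0, -4, 0]
    - [0, 0, -5, 0]
    - [0, 0, -5, 0]
    - [0, 0, -3, 0]
    - [0, 0, 0, 0]
  grip: -1

```text
time_s: 33.05
position: [0.476, 0.1394, 0.2334]
eef_rot: [[-0.228, -0.974, 0.004], [-0.974, 0.228, 0.001], [-0.002, -0.004, -1.0]]
wrist_force: [-0.4, 0.3, -0.5]
gripper_width: 1.001
grip_force: 0.0
```

```bash
python3 - <<'E'
from h import *
import pickle
s=S(); w,P=wr("w14.png")
with np.errstate(invalid="ignore"):
    m=(P[...,2]>.04)&(P[...,2]<.056)&(np.hypot(P[...,0]-.4522,P[...,1]-.040)<.06)
Q=P[m]; A=np.c_[Q[:,:2]-Q[:,:2].mean(0),np.ones(len(Q))]; print("lid plane",np.linalg.lstsq(A,Q[:,2],rcond=None)[0].round(4))
f=vision.grab_frame('scene'); o=pickle.load(open('scene.pkl','rb')); d=cv2.absdiff(f['img'],o['img']).max(2)
print("pitcher diff",(d[250:300,425:465]>25).sum(),"cup diff",(d[260:312,355:402]>25).sum())
a=f['img'][260:312,355:402]; X=cloud(f)
with np.errstate(invalid="ignore"): k=(X[...,2]>.058)&(X[...,2]<.072)&(np.hypot(X[...,0]-.466,X[...,1]+.195)<.06)
print("cup rim",cv2.minAreaRect(X[k][:,:2].astype(np.float32)),X[k][:,2].max())
E
```

```text
t 33.05 p [0.476  0.1394 0.2334] yaw -103.17 tilt 0.25 F [-0.4  0.3 -0.5] w 1.001 0.0 q [ 0.28  0.2  -0.05  1.32 -0.   -1.06]
lid plane [-0.0003  0.0009  0.0489]
pitcher diff 0 cup diff 0
cup rim ((0.46320292353630066, -0.19472509622573853), (0.09269453585147858, 0.08908667415380478), 38.16238784790039) 0.06890472171332265
```

Carousel flat at 49 mm, cup and pitcher unmoved, gripper clear, and both cubes were seen in the cup.

```bash
python3 -c "
from cell import arm
print(arm.hand_in())"
```

```text
the job is handed in; nothing more can be done
None
```

I handed the job in at 33 s with both sugar cubes in the cup, the nuts and cinnamon still in the carousel, the carousel standing flat on the counter off its board, and the cup and milk pitcher where they were.

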